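# Dry the last preserve jar at fan speed four

## Task

The short jar of preserves has just been rinsed: stand it upright, gently and without dropping it, on the grille of the drying blower, inside the low rim, and click the blower's fan dial round to speed 4 (the mark with four dots). Leave everything else on the bench where it stands.

Things in the scene. Friction and masses are not known exactly. Their poses are not given: they have to be found in the camera images.
- short_jar_mid (a point): The short jar: closed, upright round jar of red preserves with a steel screw lid, 60 mm diameter, 72 mm high, about 0.2 to 0.4 kg. The only short one of three like jars that stand in a row on the bench in any order. The point is its centre, 36 mm above its underside; z is its axis.
- short_jar: The same short jar as a body; origin at the centre of its underside.
- blower: Grey drying blower fixed to the bench, 260 mm deep (x) by 180 wide (y) by 105 high. Origin on the bench; front edge at x = -150 mm, rear face at x = +110. Its front (-x) faces roughly the robot's left. The sloped panel rises from 35 mm high at x = -150 to 105 mm at x = -50 (35 degrees from level); behind it lies the flat grille deck, 105 mm high.
- grille (a point): Centre of the grille deck's top surface, axes as the blower's. A rim 6 mm thick and 8 mm high encloses a square 142 mm by 142 mm inside around this point, sides along x and y.
- fan_dial (a joint): Angle of the fan dial, rad: 0 = off, each speed 1 to 6 is one click of 0.5236 (30 degrees) further; speed 4 is 2.094. Grows clockwise, seen facing the panel. Stops just past off and 6. A spring detent (about 0.1 N m to pass) holds each position and pulls the dial, once let go, into the nearest. Starts at off, 1 or 2.
- dial_grip (a point): Point on the dial's axis at gripping height, 36 mm out from the panel. Black dial: disc foot 44 mm across, its top 14 mm from the panel; on it a straight grip bar 44 mm long, 14 mm thick, reaching 44 mm from the panel. Axes turn with the dial: z out of the panel along the dial's axis (35 degrees from vertical, leaning to the blower's front), x along the bar, y across it.
- dial_foot (a point): Where the dial's axis meets the panel: 100 mm in front of the blower's origin, 70 mm high; z out of the panel, x up the slope. White line at one end of the bar (the dial's own -x end) = pointer: at off it points left, seen from the front; at 3 straight up the slope. Beside each speed the panel has as many white dots in a row going outwards; off has a small ring.
- tall_jar_a: Bystander: a taller jar, 68 mm diameter, 100 mm high; origin under its centre.
- tall_jar_b: Bystander: a taller jar, 68 mm diameter, 100 mm high; origin under its centre.
- funnel: Bystander: steel jar funnel, 100 mm across at the top, 70 mm high; origin under its centre.
- brush: Bystander: hand brush lying on the bench.
- mug: Bystander: white mug, 76 mm across, 80 mm high; origin under its centre.
- can: Bystander: food can, 70 mm across, 100 mm high; origin under its centre.
- band_a: Bystander: steel jar band lying flat, 74 mm across, 10 mm high; origin under its centre.

How it is judged (in metres and radians):
At the end, for the whole second after the job is handed in: The short jar stands upright (within 4.5 degrees), at rest, on the grille, inside the rim (centre within 43 mm of the grille's centre along each side), and the fan dial rests at speed 4 (within 0.17 rad) (x of short_jar_mid in the frame of grille between -0.043 and 0.043 m and y of short_jar_mid in the frame of grille between -0.043 and 0.043 m and z of short_jar_mid in the frame of grille between 0.032 and 0.04 m and angle between short_jar_mid's own z axis and vertical below 0.08 rad and linear speed of short_jar below 0.02 m/s and value of joint fan_dial between 1.924 and 2.264 rad); the robot touches nothing.
It fails at once if the jar strikes or is pressed on the blower with more than 60 N (contact force between short_jar and blower above 60 N).
It fails at once if the jar is dropped (falls free from more than about 10 mm) or sent flying (contact force between the fingers and short_jar below 0.05 N and linear speed of short_jar above 0.45 m/s).
It fails at once if a bystander (tall jar, funnel, brush, mug, can or band) is moved more than 30 mm (distance of any of tall_jar_a, tall_jar_b, funnel, brush, mug, can, band_a from where it was at the start of the episode above 0.03 m).
It also fails if it takes over 69 s, if anything falls off the work surface, if the arm or the gripper's body presses on something with over 40 N, if the wrist force passes 120 N, or if a joint passes its speed limit or range.

## Robot

A 6-joint arm with a two-finger parallel gripper is mounted at the origin on the work surface. World frame = base frame: x ahead of the robot, y to its left, z up, the work surface at z = 0. Lengths are in mm, angles in rad, forces in N, time in s.
With the tool pointing down it reaches from about 350 to 775 mm from the base axis. Payload 7.3 kg.
Tool frame: the origin (TCP) lies midway between the tips of the shut fingers; the grasp point (between the pads) lies 19 mm behind it (grip_depth is the distance from the TCP to the grasp point, in mm); z points along the fingers, y is the direction in which the jaws open and shut (so a half turn about z gives the same grasp; the last joint's range is limited). The gripper opens to 92 mm and grips with 3 to 60 N. Pads are 19 mm wide; open, the fingers measure 130 mm over their backs; the gripper's body (75 mm by 190 mm) begins 47 mm behind the grasp point.
Start: joints at [0.956, 0.342, 1.524, -0, 1.275, -0.146], TCP at [237.193, 468.385, 226.741] pointing down, gripper open.
Joint ranges: [-2.53, 2.53], [-0.77, 2.02], [0.04, 2.7], [-1, 4.14], [0.28, 2.66], [-3.11, 3.11]. Speed limits (rad/s): [2.57, 2.57, 3.14, 3.14, 3.14, 3.14].

## Interface

Orientations are given as [roll, pitch, yaw] about the fixed x, y, z axes, in that order (R = Rz(yaw) Ry(pitch) Rx(roll)).
In Python, from plant import get_obs, capture, close_job, spot_in, silhouettes, mark_of, grip_depth gives the robot as it stands.
- The arm moves only by the tool servo_tool, never from a script. Its arguments are lists of equal length, an entry for each row: "slide": the shift along the tool's x, y, z normalised to -1 to 1, where 1 is 20 cm, a list of three; "rot": the turn, a rotation vector about the tool's x, y, z normalised to -1 to 1, where 1 is pi rad, a list of three; "claw": the finger opening in mm, from 0 to 91.8. A call has 1 to 5 rows; each row is the pose to reach, as a shift and turn from the pose commanded when the call began, along the tool's axes at that moment, turning the shorter way round; what a row does not reach only later rows make up. A row lasts 1/8 s, in which the tool goes at most 62.5 mm and 10.7 degrees, less where a joint would pass 70% of its speed; a pose out of reach is approached as far as the arm can. A call with a number of a shift or a turn outside -1 to 1 is refused whole. A call with a gripper value outside its range is refused whole. The fingers move at their own pace and stop on an object; the grip force is fixed at half the most. Time passes only in rows, so rows that repeat a pose let the fingers close. It gives the time, the measured TCP pose, the force and the opening at its end, in the units of the state.
- get_obs(): the state, without advancing time (a new reading comes with each control period).
- capture(name): name is "side" or "top" or "wrist"; returns a dict with "frame" (384x512x3 uint8, red, green, blue), "depth" (384x512 float32, mm along the optical axis (not along the pixel's ray), 0 where there is no reading), "vertical_fov" (degrees; the focal length in pixels is half the picture's height over the tangent of half this angle, whatever the lens; pixels are square), "cx", "cy" (the principal point, pixels), "D" ([k1, k2, p1, p2, k3] as OpenCV has them; the pictures are not rectified), "position" and "rotation" of the camera in the world. Camera axes: x right, y down, z forward; pixel columns grow to the right and rows downward; lengths in mm; the calibration is good to about 2 mm. A picture is of the moment at which its call begins.
- close_job(): hands the job in, once; it reports no verdict.
Trained networks look in the newest picture that a camera, given by its name, has taken for a name from the list of things; names that differ only in an ending like _2 or _b are one class to them, and where a whole thing is asked for, a point or a joint stands for the part that bears it (a point fixed in the world has none). Each returns a list of dicts, best first, with "confidence" (0 to 1); they miss things now and then, are a little off and sometimes report something else, mostly with a low value. They report only what shows in the picture. A call takes as long as a camera call.
- spot_in(query, camera): "box" ([left, top, right, bottom] in pixels, round what is visible of it).
- silhouettes(query, camera): "pixels" (384x512 bool, what is visible of it) and "box" ([left, top, right, bottom] in pixels, round what is visible of it).
- mark_of(query, camera): "xy" ([column, row] in pixels: a listed point, or the origin of a listed thing).
The state is a dict: "time": time; "joint_positions": joint angles; "dq": joint speeds; "tau": joint torques, N m; "tool_pos": TCP position; "tcp_rot": TCP orientation; "contact_force": force on the tool from outside, world axes, zero at the start; "moment": the same for the moment, N m; "grip_width": finger opening in mm.
Only numpy, scipy, OpenCV 4.12 (cv2) and the standard library are available. Lean on these libraries where they do the work, as an engineer would, in place of code of your own. Each camera call takes 0.05 s, during which the arm holds its last target. There are 200 camera calls.

## Working session

There is one attempt and no reset: what is moved stays moved. The work goes in short steps, Python scripts to look and compute and a tool call to move; the robot and the scene stay as the last step left them, time stands still between calls to the robot, and variables do not carry over. Pictures are saved under pics/ and viewed, about 8 in all and at most 12, crops included, and the job is handed in when it is done.

Besides the shell and the picture viewer there is one more tool, called after "Request:" as name(argument=value, ...), one argument or row to a line, values as JSON. servo_tool: Moves the arm, as the interface text tells. Scaled input: -1 to 1 covers 20 cm each way for a shift and pi rad each way for a turn. Its arguments: {"type":"object","properties":{"slide":{"type":"array","items":{"type":"array","items":{"type":"number"}}},"rot":{"type":"array","items":{"type":"array","items":{"type":"number"}}},"claw":{"type":"array","items":{"type":"number"}}},"required":["slide","rot","claw"]}

```bash
ls; mkdir -p pics; cat > h.py <<'E'
import numpy as np, cv2
from plant import *
from scipy.spatial.transform import Rotation as R
def K(c):
    f=192/np.tan(np.radians(c["vertical_fov"])/2); return np.array([[f,0,c["cx"]],[0,f,c["cy"]],[0,0,1.]])
def rot(c):
    r=np.array(c["rotation"],float)
    return r if r.shape==(3,3) else R.from_euler('xyz',r).as_matrix()
def rays(c,px):
    p=cv2.undistortPoints(np.array(px,float).reshape(-1,1,2),K(c),np.array(c["D"],float)).reshape(-1,2)
    return np.c_[p,np.ones(len(p))]
def world(c,px,d=None):  # by depth
    px=np.array(px,float).reshape(-1,2)
    if d is None: d=np.array([c["depth"][int(round(v)),int(round(u))] for u,v in px])
    return rays(c,px)*np.array(d).reshape(-1,1)@rot(c).T+np.array(c["position"])
def onplane(c,px,z):
    r=rays(c,px)@rot(c).T; p=np.array(c["position"]); return p+r*((z-p[2])/r[:,2:3])
def proj(c,P):
    P=(np.array(P,float).reshape(-1,3)-np.array(c["position"]))@rot(c)
    return cv2.projectPoints(P,np.zeros(3),np.zeros(3),K(c),np.array(c["D"],float))[0].reshape(-1,2)
def save(c,n): cv2.imwrite("pics/"+n+".png",c["frame"][:,:,::-1])
E
python3 - <<'E'
from h import *
ims={}
for n in ["side","top","wrist"]:
    c=capture(n); ims[n]=c; print(n,c["position"],np.round(rot(c),3).tolist(),c["vertical_fov"],c["D"])
    for q in ["short_jar","short_jar_mid","blower","grille","dial_grip","dial_foot"]:
        for m in mark_of(q,n)[:3]:
            u,v=m["xy"]; 
            print(n,q,np.round(m["xy"]),round(m["confidence"],2), np.round(world(c,[m["xy"]])) if 0<=u<511 and 0<=v<383 else '')
cv2.imwrite("pics/a.png",np.vstack([ims["top"]["frame"]])[:,:,::-1]); save(ims["side"],"b")
print(get_obs())
E
```

```text
pics
side [ 279.93851431 1122.91227042  924.19496244] [[-0.99, -0.075, 0.116], [-0.138, 0.557, -0.819], [-0.003, -0.827, -0.562]] 46.44503127803514 [-0.00138614  0.          0.          0.          0.        ]
side short_jar [214. 278.] 0.74 [[492. 316. 100.]]
side short_jar [229. 160.] 0.67 [[ 558. -277.  107.]]
side short_jar_mid [211. 265.] 0.91 [[516. 238.  67.]]
side blower [225. 192.] 0.8 [[ 545. -121.   70.]]
side grille [229. 159.] 0.87 [[ 562. -287.  102.]]
side dial_grip [217. 185.] 0.66 [[ 567. -104.  107.]]
side dial_foot [219. 189.] 0.65 [[ 564. -109.   89.]]
top [ 299.41761856  -76.88680493 1515.76309102] [[-0.009, -0.996, 0.094], [-1.0, 0.008, -0.011], [0.011, -0.094, -0.996]] 50.39293409567669 [-0.15010126  0.          0.          0.          0.        ]
top short_jar [180. 174.] 0.67 [[513. 201.  74.]]
top short_jar_mid [179. 172.] 0.78 [[521. 206.  72.]]
top short_jar_mid [314. 160.] 0.65 [[ 556. -274.  105.]]
top short_jar_mid [214. 137.] 0.56 [[666.  87.  -1.]]
top blower [217. 137.] 0.64 [[667.  75.  -0.]]
top blower [302. 163.] 0.63 [[ 546. -234.  103.]]
top gri
[... 360 characters left out ...]
.          0.          0.        ]
{'time': 1.05, 'joint_positions': array([ 9.56014908e-01,  3.41989064e-01,  1.52411502e+00,  4.26667374e-05,
        1.27544083e+00, -1.46011209e-01]), 'dq': array([-0.00054091,  0.00042264, -0.00034241,  0.00144292,  0.00128537,
        0.00080066]), 'tau': array([ 2.48355202e-03, -4.31144786e+01, -2.44483012e+01,  7.21782935e-02,
        4.82626352e-02,  2.50267408e-05]), 'tool_pos': array([237.16370519, 468.37947925, 226.74093575]), 'tcp_rot': array([ 3.14153949e+00, -3.34399947e-05,  2.67281003e+00]), 'contact_force': array([-0.54695573, -0.1930535 ,  0.35536648]), 'moment': array([-0.01423371, -0.00421104, -0.03233632]), 'grip_width': 92.3205853919744}
```

```bash
python3 - <<'E'
import cv2
a=cv2.imread("pics/a.png")[60:290,110:390];b=cv2.imread("pics/b.png")[110:330,110:370]
cv2.imwrite("pics/a2.png",cv2.resize(a,None,fx=2.6,fy=2.6,interpolation=2));cv2.imwrite("pics/b2.png",cv2.resize(b,None,fx=2.6,fy=2.6,interpolation=2))
E
```

```text
(no output)
```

View pics/a2.png

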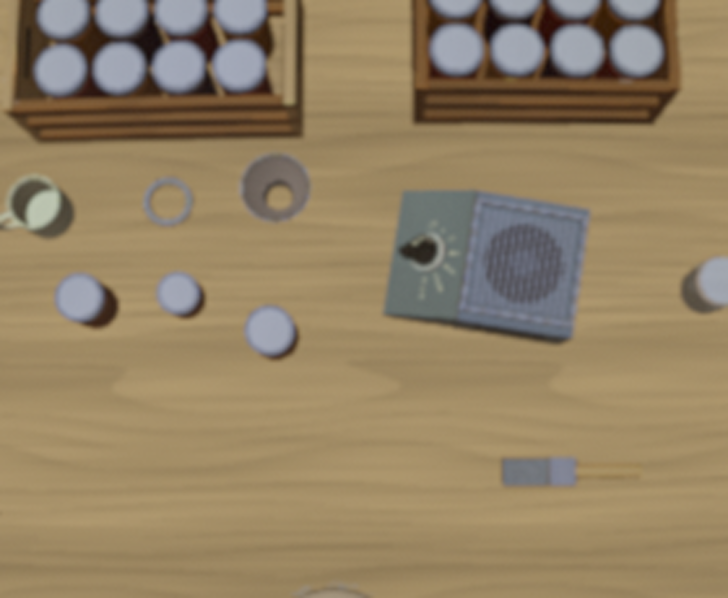

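View pics/b2.png

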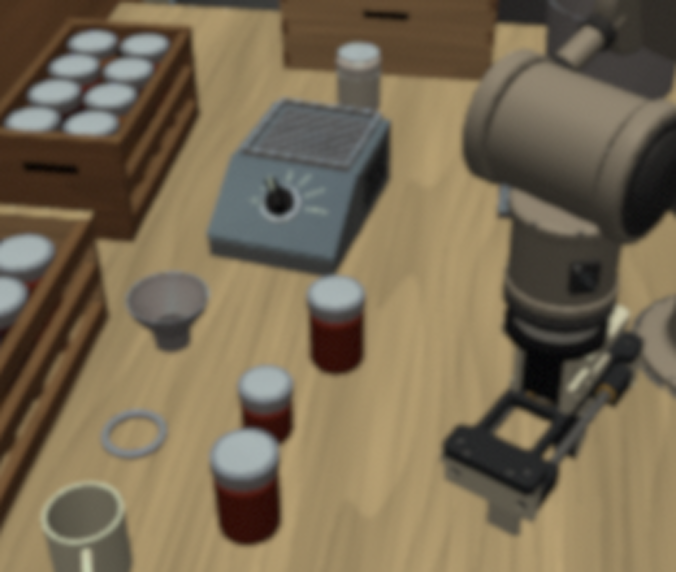

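The top view shows the three jars at (80,298), (180,293, the short one) and (270,330) in the crop. The blower is at about (490,265), with the dial to the left of it at (425,248). Next I measure the poses from depth.

```bash
python3 - <<'E'
from h import *
for n in ["top","side"]:
    c=capture(n); save(c,"m_"+n)
    vv,uu=np.mgrid[0:384,0:512]; P=world(c,np.c_[uu.ravel(),vv.ravel()],c["depth"].ravel()).reshape(384,512,3)
    # blower deck
    m=(abs(P[...,2]-104)<7)&(P[...,0]>400)&(P[...,0]<680)&(P[...,1]<-80)&(P[...,1]>-420)
    k,l,s,_=cv2.connectedComponentsWithStats(m.astype(np.uint8)); i=1+s[1:,4].argmax(); q=P[l==i]
    print(n,"deck",len(q),q.mean(0),cv2.minAreaRect(q[:,:2].astype(np.float32)))
    # blower panel: plane fit
    box=(P[...,2]>40)&(P[...,2]<98)&(P[...,0]>430)&(P[...,0]<680)&(P[...,1]<-50)&(P[...,1]>-220); 
    S=P[box]; 
    for _ in range(6):
        mu=S.mean(0); nrm=np.linalg.svd(S-mu,full_matrices=False)[2][2]; nrm*=np.sign(nrm[2]); S=P[box][abs((P[box]-mu)@nrm)<4]
    print("panel normal",nrm,"tilt",np.degrees(np.arccos(nrm[2])),"az",np.degrees(np.arctan2(nrm[1],nrm[0])),len(S))
    for name,zt in [("short",72),("tall",100)]:
        m=(abs(P[...,2]-zt)<8)&(P[...,0]>350)&(P[...,0]<720)&(P[...,1]>0)&(P[...,1]<480)
        k,l,s,_=cv2.connectedComponentsWithStats(m.astype(np.uint8))
        for i in range(1,k):
            if s[i,4]>60:
                q=P[l==i]; print(name,s[i,4],np.round(q.mean(0),1),cv2.minEnclosingCircle(q[:,:2].astype(np.float32)))
    for qn in ["funnel","can","mug","band_a","brush"]:
        for o in mark_of(qn,n)[:2]: print(qn,round(o["confidence"],2),onplane(c,[o["xy"]],0).round())
E
```

```text
top deck 1990 [ 553.13494703 -259.05179453  102.24610021] ((554.718017578125, -258.23468017578125), (178.56759643554688, 181.30528259277344), 80.42870330810547)
panel normal [0.09278463 0.55379175 0.82746946] tilt 34.160338615050264 az 80.48876147494785 888
short 201 [521.  209.1  71.1] ((521.9447021484375, 210.2440948486328), 30.24847412109375)
tall 279 [513.1 340.4  99.2] ((513.6419677734375, 341.0888977050781), 34.433841705322266)
tall 287 [464.9  78.2  99.3] ((465.3338623046875, 78.37483215332031), 33.96659851074219)
funnel 0.74 [[658. 100.   0.]]
funnel 0.56 [[ 596. -114.    0.]]
can 0.63 [[ 522. -543.    0.]]
mug 0.96 [[644. 407.   0.]]
band_a 0.62 [[671. 238.   0.]]
brush 0.78 [[ 270. -339.    0.]]
side deck 1152 [ 549.52540285 -252.3689912   104.66462199] ((552.7269287109375, -257.9108581542969), (185.8465576171875, 183.0317840576172), 80.38652801513672)
panel normal [0.08536337 0.55011645 0.83071354] tilt 33.82789451049834 az 81.17957196731598 950
short 177 [670.5  67.6  68.6] ((665.726806640625, 73.47885131835938), 53.130165100097656)
short 98 [460.2 102.7  72.6] ((462.1068115234375, 84.71627044677734), 31.888202667236328)
short 285 [519.1 213.5  72.9] ((520.2633056640625, 209.59938049316406), 32.68079376220703)
short 127 [504.9 364.3  72.4] ((510.4151611328125, 346.00994873046875), 31.994945526123047)
short 336 [648.4 424.   72.2] ((642.7212524414062, 428.2724609375), 53.6880989074707)
tall 300 [463.2  83.9 100.8] ((465.087890625, 78.49739837646484), 35.83329391479492)
tall 464 [510.4 344.5 100.8] ((511.2474670410156, 340.7111511230469), 34.98402786254883)
funnel 0.77 [[674.  64.  -0.]]
can 0.78 [[ 526. -556.    0.]]
can 0.62 [[ 274. -349.    0.]]
mug 0.62 [[649. 422.  -0.]]
band_a 0.6 [[665. 242.   0.]]
band_a 0.3 [[532. 175.   0.]]
brush 0.37 [[522. 180.   0.]]
```

```bash
cat >> h.py <<'E'
def trot(r): return R.from_euler('xyz',r)
def goto(pos,Rt,o=None):
    o=o or get_obs(); R0=trot(o["tcp_rot"]); 
    d=R0.inv().apply(np.array(pos)-o["tool_pos"]); rv=(R0.inv()*Rt).as_rotvec()
    print("slide",np.round(d/200,4).tolist(),"rot",np.round(rv/np.pi,4).tolist(),"| mm",np.round(d,1),"deg",np.round(np.degrees(rv),1))
YAW=np.radians(-99.5); 
def blower(g=(552.6,-265),yaw=YAW):
    X=np.array([np.cos(yaw),np.sin(yaw),0]);Y=np.array([-X[1],X[0],0]);Z=np.array([0,0,1.])
    o=np.array([g[0],g[1],0])-30*X; a=np.radians(35)
    n=-np.sin(a)*X+np.cos(a)*Z; U=np.cos(a)*X+np.sin(a)*Z
    return o,X,Y,n,U,o-100*X+70*Z
def dialR(th,Y,U,n):
    x=-(np.cos(th)*Y+np.sin(th)*U); z=-n; return R.from_matrix(np.c_[x,np.cross(z,x),z])
E
python3 - <<'E'
from h import *
c=capture("wrist"); o=get_obs(); R0=trot(o["tcp_rot"])
print("cam in tool",R0.inv().apply(c["position"]-o["tool_pos"]),(R0.inv().as_matrix()@rot(c)).round(3).tolist())
O,X,Y,n,U,f=blower(); print(f,n,f+36*n)
Rt=dialR(np.radians(80),Y,U,n); p=f+130*n+Rt.as_matrix()[:,0]*0; print("target",p)
goto(p,Rt,o)
ct=p+Rt.apply(R0.inv().apply(c["position"]-o["tool_pos"])); cc=dict(c); cc["position"]=ct; cc["rotation"]=Rt.as_matrix()@R0.inv().as_matrix()@rot(c)
print(proj(cc,[f,f+44*n,O+30*X+[0,0,105]]))
E
```

```text
cam in tool [  70.92926402    1.04951777 -158.26515411] [[-0.001, -0.964, -0.266], [1.0, -0.0, -0.001], [0.001, -0.266, 0.964]]
[ 574.05618876 -136.7828718    70.        ] [0.09466742 0.56571018 0.81915204] [ 577.4642158  -116.4173053    99.48947359]
target [586.36295305 -63.24054833 176.48976576]
slide [-2.7585, -1.5826, 0.2512] rot [0.1349, -0.1534, 0.3367] | mm [-551.7 -316.5   50.2] deg [ 24.3 -27.6  60.6]
[[256.83829655 175.91861319]
 [256.64159476 189.93652367]
 [237.34056278 275.05212331]]
```

Request:
servo_tool(
  slide=[
    [-0.25,-0.14,0],
    [-0.5,-0.28,0],
    [-0.75,-0.43,0],
    [-1,-0.57,0],
    [-1,-0.57,0],
  ],
  rot=[
    [0,0,0.05],
    [0,0,0.1],
    [0,0,0.15],
    [0,0,0.2],
    [0,0,0.25],
  ],
  claw=[91,91,91,91,60],
)

```text
time: 2.33
tool_pos: [366.2, 273.3, 226.9]
tcp_rot: [3.141, 0.001, 1.876]
contact_force: [0.4, 0.2, 0.1]
grip_width: 85.0
```

```bash
python3 - <<'E'
from h import *
O,X,Y,n,U,f=blower(); goto(f+130*n,dialR(np.radians(80),Y,U,n)); print(get_obs()["joint_positions"])
E
```

```text
slide [-1.9361, 0.5433, 0.2536] rot [0.0622, -0.1849, 0.0915] | mm [-387.2  108.7   50.7] deg [ 11.2 -33.3  16.5]
[ 4.73818617e-01  2.16932154e-01  1.69926989e+00 -8.27964406e-04
  1.22487754e+00  1.68401620e-01]
```

Request:
servo_tool(
  slide=[
    [-0.25,0.06,0.0],
    [-0.5,0.13,0.0],
    [-0.75,0.2,0.0],
    [-1,0.28,0],
    [-1,0.28,0],
  ],
  rot=[
    [0,0,0],
    [0,-0.02,0],
    [0.02,-0.06,0.03],
    [0.04,-0.11,0.05],
    [0.0622,-0.165,0.0915],
  ],
  claw=[50,50,50,50,50],
)

```text
time: 2.95
tool_pos: [481.3, 101.2, 227.3]
tcp_rot: [-3.018, 0.511, 1.641]
contact_force: [-0.7, -0.4, 0.2]
grip_width: 49.7
```

```bash
python3 - <<'E'
from h import *
O,X,Y,n,U,f=blower(); goto(f+130*n,dialR(np.radians(80),Y,U,n)); print(get_obs()["joint_positions"])
E
```

```text
slide [-0.6234, 0.5416, 0.5785] rot [0.0032, -0.0274, 0.0099] | mm [-124.7  108.3  115.7] deg [ 0.6 -4.9  1.8]
[ 0.3345235   0.46133367  1.4586814  -0.45259265  1.50562121  0.39227489]
```

Request:
servo_tool(
  slide=[
    [-0.16,0.14,0.1],
    [-0.31,0.27,0.24],
    [-0.47,0.41,0.42],
    [-0.62,0.54,0.58],
    [-0.62,0.54,0.58],
  ],
  rot=[
    [0,-0.01,0],
    [0,-0.02,0],
    [0,-0.027,0.01],
    [0,-0.027,0.01],
    [0,-0.027,0.01],
  ],
  claw=[50,50,50,50,50],
)

```text
time: 3.58
tool_pos: [585.3, -62.2, 172.4]
tcp_rot: [-3.025, 0.594, 1.622]
contact_force: [0.2, 0.8, 0.4]
grip_width: 50.3
```

```bash
python3 - <<'E'
from h import *
c=capture("wrist"); print(get_obs()["tool_pos"],get_obs()["joint_positions"].round(3))
O,X,Y,n,U,f=blower(); print(proj(c,[f,f+44*n,O+30*X+[0,0,105]]))
for q in ["dial_grip","dial_foot","grille","blower"]:
    for m in mark_of(q,"wrist")[:2]: print(q,np.round(m["xy"],1),round(m["confidence"],2))
vv,uu=np.mgrid[0:384,0:512]; P=world(c,np.c_[uu.ravel(),vv.ravel()],c["depth"].ravel()).reshape(384,512,3)
h=(P-f)@n; near=np.linalg.norm(P-f-40*n,axis=2)<45
m=(abs(h-44)<6)&near; q=P[m]; print("bar",len(q),h[m].mean(),"off U,Y",((q-f)@U).mean(),((q-f)@Y).mean(), q.mean(0))
print(cv2.minAreaRect(np.c_[(q-f)@U,(q-f)@Y].astype(np.float32)))
# top-plane deck
d=(abs(P[...,2]-106)<8)&(((P-O)@X)>-40); q=P[d]-O; a=q@X;b=q@Y; print("deck x",np.percentile(a,[0.5,99.5]),"y",np.percentile(b,[.5,99.5]))
S=P[(abs(h)<6)&(abs((P-f)@Y)<85)&(abs((P-f)@U)<55)]; mu=S.mean(0); nn=np.linalg.svd(S-mu,full_matrices=False)[2][2]; nn*=np.sign(nn[2]); print("panel n",nn,n,"h",((S-f)@n).mean(),np.degrees(np.arctan2(nn[1],nn[0])))
save(c,"w1"); cv2.imwrite("pics/w1b.png",cv2.resize(c["frame"][:,:,::-1],None,fx=1.5,fy=1.5))
E
```

```text
[584.96586582 -60.58527746 173.19188783] [ 0.067  0.618  1.383 -0.605  1.338  0.254]
[[256.28636761 181.79700122]
 [256.46084851 196.59239305]
 [235.8770092  280.33266049]]
dial_grip [258.1 197.7] 0.94
dial_foot [257.7 185.3] 0.95
grille [239.  280.5] 0.63
bar 1047 43.587687119907066 off U,Y -0.6528121703934439 0.6800123407413241 [ 578.94146853 -111.70968924  105.33050533]
((0.6648073196411133, 1.0382194519042969), (44.71441650390625, 14.010424613952637), 29.5832576751709)
deck x [-21.6251368  107.95874089] y [-41.94328219  89.1949499 ]
panel n [0.09725605 0.56690673 0.81802079] [0.09466742 0.56571018 0.81915204] h 0.2510739229779969 80.26534896997242
```

View pics/w1b.png

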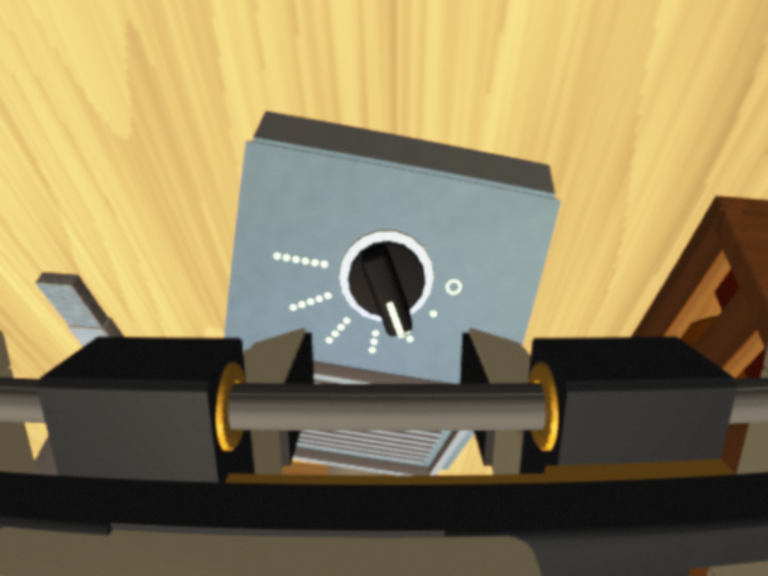

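The wrist view shows the pointer at about (398,320), aimed at the two-dot mark, so the dial is at speed 2 and needs +60°. The dial axis agrees with my blower model to within 1 mm.

```bash
python3 - <<'E'
from h import *
O,X,Y,n,U,f=blower(); goto(f+19*n+.8*Y,dialR(np.radians(60),Y,U,n))
E
```

```text
slide [-0.0297, 0.0015, 0.5616] rot [0.0046, -0.0012, -0.1087] | mm [ -5.9   0.3 112.3] deg [  0.8  -0.2 -19.6]
```

Request:
servo_tool(
  slide=[
    [-0.03,0.0015,0.1],
    [-0.03,0.0015,0.2],
    [-0.03,0.0015,0.3],
    [-0.03,0.0015,0.4],
    [-0.03,0.0015,0.4],
  ],
  rot=[
    [0.0046,-0.0012,-0.05],
    [0.0046,-0.0012,-0.1087],
    [0.0046,-0.0012,-0.1087],
    [0.0046,-0.0012,-0.1087],
    [0.0046,-0.0012,-0.1087],
  ],
  claw=[50,50,50,50,50],
)

```text
time: 4.45
tool_pos: [578.4, -108.7, 111.2]
tcp_rot: [-2.802, 0.519, 2.02]
contact_force: [-0.4, 0.2, 0.5]
grip_width: 49.9
```

```bash
python3 - <<'E'
from h import *
O,X,Y,n,U,f=blower(); goto(f+19*n+.8*Y,dialR(np.radians(60),Y,U,n))
E
```

```text
slide [-0.0016, 0.0061, 0.1552] rot [-0.0009, -0.0003, 0.0003] | mm [-0.3  1.2 31. ] deg [-0.2 -0.   0. ]
```

Request:
servo_tool(
  slide=[
    [0,0.005,0.08],
    [0,0.005,0.155],
    [0,0.005,0.155],
    [0,0.005,0.155],
    [0,0.005,0.155],
  ],
  rot=[
    [0,0,0],
    [0,0,0],
    [0,0,0],
    [0,0,0],
    [0,0,0],
  ],
  claw=[50,50,30,5,5],
)

```text
time: 5.08
tool_pos: [577.5, -126.3, 86.4]
tcp_rot: [-2.805, 0.52, 2.018]
contact_force: [-0.4, -0.4, -0.2]
grip_width: 24.3
```

Request:
servo_tool(
  slide=[
    [0,0,0],
    [0,0,0],
    [0,0,0],
    [0,0,0],
  ],
  rot=[
    [0,0,0],
    [0,0,0],
    [0,0,0],
    [0,0,0],
  ],
  claw=[5,5,5,5],
)

```text
time: 5.58
tool_pos: [576.2, -126.6, 86.6]
tcp_rot: [-2.801, 0.52, 2.018]
contact_force: [-4.3, 0.0, 4.6]
grip_width: 13.6
```

Request:
servo_tool(
  slide=[
    [0,0,0],
    [0,0,0],
    [0,0,0],
    [0,0,0],
    [0,0,0],
  ],
  rot=[
    [0,0,0.05],
    [0,0,0.1],
    [0,0,0.15],
    [0,0,0.2],
    [0,0,0.25],
  ],
  claw=[5,5,5,5,5],
)

```text
time: 6.2
tool_pos: [576.0, -126.6, 86.7]
tcp_rot: [2.961, 0.589, 1.082]
contact_force: [-4.9, 1.5, 6.7]
grip_width: 13.8
```

Request:
servo_tool(
  slide=[
    [0,0,0],
    [0,0,0],
    [0,0,0],
    [0,0,0],
  ],
  rot=[
    [0,0,0.04],
    [0,0,0.083],
    [0,0,0.083],
    [0,0,0.083],
  ],
  claw=[5,5,5,5],
)

```text
time: 6.7
tool_pos: [575.9, -126.6, 86.7]
tcp_rot: [2.807, 0.523, 0.79]
contact_force: [-5.9, 1.1, 6.0]
grip_width: 14.0
```

```bash
python3 - <<'E'
from h import *
O,X,Y,n,U,f=blower(); goto(f+19*n+.8*Y,dialR(np.radians(120),Y,U,n)); o=get_obs(); print(o["contact_force"],o["moment"],o["grip_width"])
E
```

```text
slide [0.0063, 0.0001, 0.003] rot [-0.0008, 0.0011, 0.0002] | mm [1.3 0.  0.6] deg [-0.1  0.2  0. ]
[-5.87978323  1.06785409  6.00730181] [-0.13210416  0.9446468  -0.6371842 ] 13.979323683433137
```

Request:
servo_tool(
  slide=[
    [0,0,0],
    [0,0,0],
    [0,0,0],
    [0,0,0],
    [0,0,0],
  ],
  rot=[
    [0,0,0],
    [0,0,0],
    [0,0,0],
    [0,0,0],
    [0,0,0],
  ],
  claw=[50,50,50,50,50],
)

```text
time: 7.32
tool_pos: [577.1, -126.4, 85.9]
tcp_rot: [2.806, 0.521, 0.791]
contact_force: [0.0, -0.0, -0.5]
grip_width: 49.7
```

Request:
servo_tool(
  slide=[
    [0,0,-0.15],
    [0,0,-0.35],
    [0,0,-0.6],
    [0,0,-0.6],
    [0,0,-0.6],
  ],
  rot=[
    [0,0,0],
    [0,0,0],
    [0,0,0],
    [0,0,-0.05],
    [0,0,-0.1],
  ],
  claw=[50,50,50,70,91],
)

```text
time: 7.95
tool_pos: [588.9, -58.0, 184.8]
tcp_rot: [3.001, 0.597, 1.158]
contact_force: [-1.0, -0.9, -0.8]
grip_width: 65.6
```

```bash
python3 - <<'E'
from h import *
c=capture("wrist"); O,X,Y,n,U,f=blower()
vv,uu=np.mgrid[0:384,0:512]; P=world(c,np.c_[uu.ravel(),vv.ravel()],c["depth"].ravel()).reshape(384,512,3)
h=(P-f)@n; m=(abs(h-44)<6)&(np.linalg.norm(P-f-40*n,axis=2)<45); q=P[m]
print(cv2.minAreaRect(np.c_[(q-f)@U,(q-f)@Y].astype(np.float32)))
u,v=proj(c,[f])[0].astype(int); print(u,v); s=c["frame"][max(v-90,0):v+90,max(u-110,0):u+110,::-1]; cv2.imwrite("pics/w2.png",cv2.resize(s,None,fx=2.5,fy=2.5))
# jar grasp: tool down, yaw options
print(get_obs()["joint_positions"].round(3))
Rt=R.from_euler('xyz',[np.pi,0,1.571]); goto((520.5,209.5,200),Rt)
E
```

```text
((0.6641550064086914, 0.9233303070068359), (14.125506401062012, 44.66801452636719), 59.948631286621094)
254 174
[ 0.073  0.62   1.348 -0.604  1.378  0.618]
slide [0.8619, -0.7414, -0.7883] rot [0.0028, 0.1956, -0.1121] | mm [ 172.4 -148.3 -157.7] deg [  0.5  35.2 -20.2]
```

View pics/w2.png

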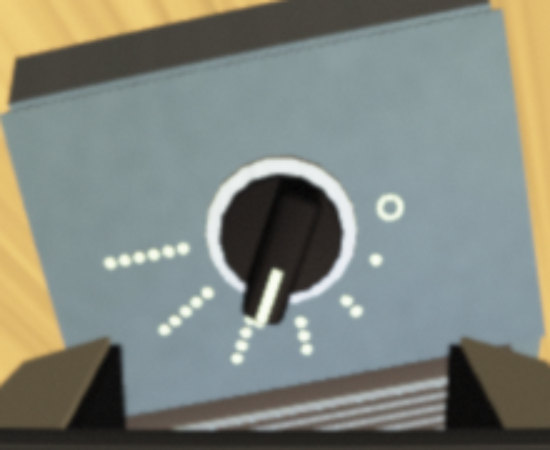

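The dial pointer now sits on the four-dot mark. Depth gives the bar exactly 60° round from before. Next is the jar.

Request:
servo_tool(
  slide=[
    [0.17,-0.15,-0.16],
    [0.34,-0.3,-0.32],
    [0.52,-0.44,-0.47],
    [0.69,-0.6,-0.63],
    [0.86,-0.74,-0.79],
  ],
  rot=[
    [0,0.04,-0.02],
    [0,0.08,-0.045],
    [0,0.12,-0.07],
    [0,0.16,-0.09],
    [0.003,0.196,-0.112],
  ],
  claw=[91.5,91.5,91.5,91.5,91.5],
)

```text
time: 8.62
tool_pos: [522.3, 211.3, 200.2]
tcp_rot: [3.135, -0.004, 1.56]
contact_force: [-1.0, 0.1, -1.4]
grip_width: 91.7
```

Request:
servo_tool(
  slide=[
    [0,0,0],
    [0,0,0],
  ],
  rot=[
    [0,0,0],
    [0,0,0],
  ],
  claw=[91.5,91.5],
)

```text
time: 8.88
tool_pos: [523.3, 208.9, 199.3]
tcp_rot: [3.136, 0.002, 1.559]
contact_force: [0.4, 0.2, -0.1]
grip_width: 91.2
```

```bash
python3 - <<'E'
from h import *
c=capture("wrist")
for m in mark_of("short_jar_mid","wrist")[:2]: print(m["xy"],m["confidence"],onplane(c,[m["xy"]],36))
vv,uu=np.mgrid[0:384,0:512]; P=world(c,np.c_[uu.ravel(),vv.ravel()],c["depth"].ravel()).reshape(384,512,3)
q=P[(abs(P[...,2]-72)<5)&(np.linalg.norm(P[...,:2]-[520.5,209.5],axis=2)<60)]; print(len(q),q.mean(0),cv2.minEnclosingCircle(q[:,:2].astype(np.float32)))
save(c,"w3")
goto((520.5,209.5,23),R.from_euler('xyz',[np.pi,0,1.571]))
E
```

```text
3579 [521.78348995 211.43483488  72.80010316] ((521.7999267578125, 210.2467041015625), 29.918840408325195)
slide [0.0047, -0.019, 0.8806] rot [0.0017, 0.0004, -0.0039] | mm [  0.9  -3.8 176.1] deg [ 0.3  0.1 -0.7]
```

View pics/w3.png

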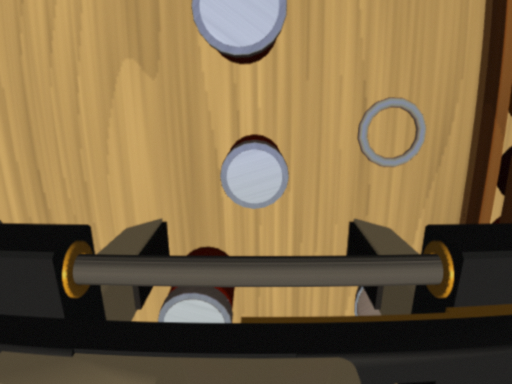

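The short jar's lid is at (254,173), and depth puts its centre at (521.8, 210.2). The gripper jaws open along world x, clear of the tall jars at (240,10) and (200,305).

Request:
servo_tool(
  slide=[
    [0.008,-0.0125,0.22],
    [0.008,-0.0125,0.45],
    [0.008,-0.0125,0.65],
    [0.008,-0.0125,0.8],
    [0.008,-0.0125,0.88],
  ],
  rot=[
    [0.0017,0,0],
    [0.0017,0,0],
    [0.0017,0,0],
    [0.0017,0,0],
    [0.0017,0,0],
  ],
  claw=[91.5,91.5,91.5,91.5,91.5],
)

```text
time: 9.6
tool_pos: [521.1, 210.4, 21.6]
tcp_rot: [-3.139, 0.001, 1.559]
contact_force: [0.1, 0.1, 0.8]
grip_width: 91.4
```

Request:
servo_tool(
  slide=[
    [0,0,0],
    [0,0,0],
    [0,0,0],
    [0,0,0],
    [0,0,0],
  ],
  rot=[
    [0,0,0],
    [0,0,0],
    [0,0,0],
    [0,0,0],
    [0,0,0],
  ],
  claw=[91.5,50,50,50,50],
)

```text
time: 10.22
tool_pos: [521.7, 211.4, 24.1]
tcp_rot: [3.141, -0.0, 1.561]
contact_force: [-0.6, 0.3, 4.1]
grip_width: 59.7
```

Request:
servo_tool(
  slide=[
    [0,0,0],
    [0,0,0],
    [0,0,-0.02],
    [0,0,-0.05],
    [0,0,-0.1],
  ],
  rot=[
    [0,0,0],
    [0,0,0],
    [0,0,0],
    [0,0,0],
    [0,0,0],
  ],
  claw=[50,50,50,50,50],
)

```text
time: 10.85
tool_pos: [521.4, 211.2, 43.6]
tcp_rot: [-3.141, 0.0, 1.561]
contact_force: [-0.4, -0.3, -2.0]
grip_width: 59.6
```

Request:
servo_tool(
  slide=[
    [0,0,-0.12],
    [0,0,-0.3],
    [0,0,-0.5],
    [0,0,-0.7],
    [0,0,-0.85],
  ],
  rot=[
    [0,0,0],
    [0,0,0],
    [0,0,0],
    [0,0,0],
    [0,0,0],
  ],
  claw=[50,50,50,50,50],
)

```text
time: 11.48
tool_pos: [521.8, 211.3, 216.1]
tcp_rot: [3.139, -0.001, 1.561]
contact_force: [-0.6, 0.7, -3.2]
grip_width: 60.0
```

Request:
servo_tool(
  slide=[
    [-0.12,0.01,0],
    [-0.32,0.02,0],
    [-0.54,0.03,0],
    [-0.76,0.05,0],
    [-0.96,0.06,0],
  ],
  rot=[
    [0,0,0],
    [0,0,0],
    [0,0,0],
    [0,0,0],
    [0,0,0],
  ],
  claw=[50,50,50,50,50],
)

```text
time: 12.1
tool_pos: [531.5, 17.6, 214.1]
tcp_rot: [3.141, -0.0, 1.561]
contact_force: [-0.4, -0.3, -3.0]
grip_width: 59.5
```

Request:
servo_tool(
  slide=[
    [-0.2,0.02,0],
    [-0.42,0.03,0],
    [-0.64,0.05,0],
    [-0.84,0.06,0],
    [-0.96,0.07,0],
  ],
  rot=[
    [0,0,0],
    [0,0,0],
    [0,0,0],
    [0,0,0],
    [0,0,0],
  ],
  claw=[50,50,50,50,50],
)

```text
time: 12.72
tool_pos: [543.4, -175.0, 213.9]
tcp_rot: [3.141, 0.0, 1.559]
contact_force: [0.4, 1.1, -1.9]
grip_width: 60.0
```

```bash
python3 - <<'E'
from h import *
goto((552.6,-265,150),R.from_euler('xyz',[np.pi,0,1.571])); o=get_obs(); print(o["tool_pos"],o["grip_width"],o["contact_force"],o["joint_positions"].round(2))
E
```

```text
slide [-0.4495, 0.0509, 0.3195] rot [0.0002, 0.0, -0.0038] | mm [-89.9  10.2  63.9] deg [ 0.   0.  -0.7]
[ 543.42886385 -174.97933546  213.8836428 ] 59.958867547150355 [ 0.3683976   1.14627693 -1.88848889] [-0.45  0.44  1.42  0.    1.29 -0.43]
```

Request:
servo_tool(
  slide=[
    [-0.15,0.02,0],
    [-0.3,0.035,0.05],
    [-0.43,0.05,0.15],
    [-0.45,0.05,0.27],
    [-0.45,0.05,0.36],
  ],
  rot=[
    [0,0,0],
    [0,0,0],
    [0,0,0],
    [0,0,0],
    [0,0,0],
  ],
  claw=[50,50,50,50,50],
)

```text
time: 13.35
tool_pos: [552.3, -263.6, 140.6]
tcp_rot: [-3.141, -0.001, 1.56]
contact_force: [-0.0, -0.3, -1.3]
grip_width: 59.7
```

Request:
servo_tool(
  slide=[
    [0,0,0],
    [0,0,0.012],
    [0,0,0.02],
    [0,0,0.028],
    [0,0,0.028],
  ],
  rot=[
    [0,0,0],
    [0,0,0],
    [0,0,0],
    [0,0,0],
    [0,0,0],
  ],
  claw=[50,50,50,50,50],
)

```text
time: 13.98
tool_pos: [552.9, -263.0, 136.0]
tcp_rot: [3.141, -0.0, 1.561]
contact_force: [-0.2, -0.1, -2.5]
grip_width: 59.8
```

Request:
servo_tool(
  slide=[
    [0,0,0.01],
    [0,0,0.018],
    [0,0,0.023],
    [0,0,0.026],
    [0,0,0.026],
  ],
  rot=[
    [0,0,0],
    [0,0,0],
    [0,0,0],
    [0,0,0],
    [0,0,0],
  ],
  claw=[50,50,50,50,50],
)

```text
time: 14.6
tool_pos: [552.8, -263.1, 130.6]
tcp_rot: [3.141, -0.0, 1.561]
contact_force: [0.3, 0.2, -2.3]
grip_width: 59.7
```

```bash
python3 - <<'E'
from h import *
import time
for i in range(3):
    c=capture("side"); o=get_obs(); print(o["tool_pos"],o["contact_force"])
E
```

```text
[ 552.88632575 -263.07091825  130.63438641] [ 0.08715829  0.14785439 -2.04855251]
[ 552.89686597 -263.07254339  130.65992717] [-0.64359662 -0.35849398 -2.37839542]
[ 552.88460062 -263.08444665  130.68054088] [-0.20616214 -0.17971514 -2.21974162]
```

Not yet in contact; step down 1 mm at a time.

Request:
servo_tool(
  slide=[
    [0,0,0.005],
    [0,0,0.005],
    [0,0,0.01],
    [0,0,0.01],
  ],
  rot=[
    [0,0,0],
    [0,0,0],
    [0,0,0],
    [0,0,0],
  ],
  claw=[50,50,50,50],
)

```text
time: 15.25
tool_pos: [552.9, -263.1, 129.1]
tcp_rot: [3.141, 0.0, 1.561]
contact_force: [-0.7, 0.3, 2.9]
grip_width: 59.5
```

Contact: the force has gone from -2 to +2.9 N. Release and rise.

Request:
servo_tool(
  slide=[
    [0,0,0.001],
    [0,0,0.001],
    [0,0,0.001],
    [0,0,0.001],
    [0,0,0.001],
  ],
  rot=[
    [0,0,0],
    [0,0,0],
    [0,0,0],
    [0,0,0],
    [0,0,0],
  ],
  claw=[64,72,80,91,91],
)

```text
time: 15.88
tool_pos: [552.9, -263.1, 128.4]
tcp_rot: [3.141, -0.0, 1.561]
contact_force: [0.2, 0.0, 0.7]
grip_width: 90.3
```

Request:
servo_tool(
  slide=[
    [0,0,-0.1],
    [0,0,-0.3],
    [0,0,-0.55],
    [0,0,-0.8],
    [0,0,-0.9],
  ],
  rot=[
    [0,0,0],
    [0,0,0],
    [0,0,0],
    [0,0,0],
    [0,0,0],
  ],
  claw=[91,91,91,91,91],
)

```text
time: 16.5
tool_pos: [553.5, -263.5, 312.2]
tcp_rot: [3.136, 0.003, 1.561]
contact_force: [0.4, 0.5, -0.8]
grip_width: 90.9
```

Request:
servo_tool(
  slide=[
    [0.2,0,0],
    [0.4,0,0],
    [0.6,0,0],
    [0.6,0,0],
    [0.6,0,0],
  ],
  rot=[
    [0,0,0],
    [0,0,0],
    [0,0,0],
    [0,0,0],
    [0,0,0],
  ],
  claw=[91,91,91,91,91],
)

```text
time: 17.12
tool_pos: [554.1, -143.5, 308.5]
tcp_rot: [3.141, 0.0, 1.561]
contact_force: [-0.0, -0.7, 0.3]
grip_width: 90.8
```

```bash
python3 - <<'E'
from h import *
O,X,Y,n,U,f=blower(); g=O+30*X
for nm in ["wrist","side","top"]:
    c=capture(nm)
    vv,uu=np.mgrid[0:384,0:512]; P=world(c,np.c_[uu.ravel(),vv.ravel()],c["depth"].ravel()).reshape(384,512,3)
    q=P[(abs(P[...,2]-177)<8)&(np.linalg.norm(P[...,:2]-g[:2],axis=2)<70)]
    if len(q): print(nm,len(q),"jar",(q.mean(0)-g)@X,(q.mean(0)-g)@Y,q[:,2].mean(),q[:,2].std(),cv2.minEnclosingCircle(q[:,:2].astype(np.float32)))
    h=(P-f)@n; m=(abs(h-44)<6)&(np.linalg.norm(P-f-40*n,axis=2)<45); q=P[m]
    if len(q)>30: print(nm,"bar",cv2.minAreaRect(np.c_[(q-f)@U,(q-f)@Y].astype(np.float32)))
    save(c,"f_"+nm)
a=cv2.imread("pics/f_side.png")[100:300,110:370];b=cv2.imread("pics/f_wrist.png")
cv2.imwrite("pics/f.png",np.hstack([cv2.resize(a,(390,300)),cv2.resize(b,(400,300))]))
print(get_obs()["contact_force"])
E
```

```text
wrist 1614 jar 4.091870430716961 1.6452969170797276 178.0562019759721 0.7226722868967924 ((553.6182250976562, -264.30810546875), 30.0644474029541)
wrist bar ((1.055241584777832, 0.8229770660400391), (14.061357498168945, 44.557159423828125), 60.34754943847656)
side 138 jar -6.042634098419698 -3.191629517520637 177.7022366915605 3.019790583370876 ((552.9554443359375, -264.1837463378906), 33.579856872558594)
side bar ((2.4162120819091797, -1.4407730102539062), (15.998303413391113, 42.77033996582031), 59.941986083984375)
top 245 jar 0.0321669387624646 0.6860726660003039 176.1816225384209 2.787220183110407 ((553.5602416992188, -265.72296142578125), 30.620101928710938)
[ 1.10534911 -0.03427526 -0.54746666]
```

View pics/f.png

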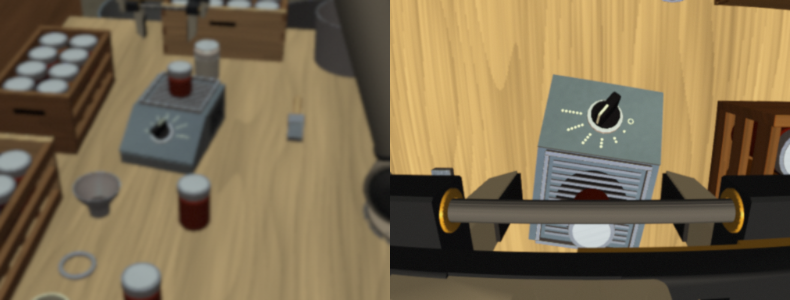

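The jar stands upright in the middle of the grille, with its lid at about (180,70) on the left and (592,235) on the right. The dial bar still reads 120°, which is speed 4. The gripper is clear of everything, so I hand in.

```bash
python3 -c "
from plant import *
print(close_job())"
```

```text
the job is handed in; nothing more can be done
None
```

I turned the fan dial from speed 2 to speed 4, set the short jar upright on the grille, moved the arm clear and handed the job in at about 17 s. Handing in gives no verdict, so the checks below are mine.

- **Dial:** the close-up showed the pointer on the four-dot mark. After the jar was placed, depth from all the cameras that measured it (wrist and side) still had the bar at about 60°, which fits speed 4.
- **Jar:** the lid is level at about 176–178 mm, as expected for a 72 mm jar on the 105 mm deck. All three cameras put its centre within about 7 mm of the grille's centre. The spread comes from the side camera, which sees only part of the lid. Contact at set-down was only a few newtons.
- **Bystanders:** the funnel, ring, brush, can and tall jars looked undisturbed in the last pictures. I did not measure their positions again.

No check failed.

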